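# Sweep the loose hardware into the catch drawer and shut it

## Robot

A 6-joint arm with a two-finger parallel gripper is mounted at the origin on a cart in front of the work surface, level with it; the furniture and walls round the work are solid. World frame = base frame: x ahead of the robot, y to its left, z up, the work surface at z = 0. Lengths are in mm, angles in rad, forces in N, time in s.
With the tool pointing down it reaches from about 350 to 975 mm from the base axis. Payload 7.1 kg.
Tool frame: the origin (TCP) lies midway between the tips of the shut fingers; the grasp point (between the pads) lies 19 mm behind it (ctrl.grasp_offset is the distance from the TCP to the grasp point, in mm); z points along the fingers, y is the line along which they close (so a half turn about z gives the same grasp; the last joint's range is limited). The gripper opens to 88 mm and grips with 3 to 60 N. Pads are 20 mm wide; open, the fingers measure 115 mm over their backs; the gripper's body (75 mm by 178 mm) begins 61 mm behind the grasp point.
Start: joints at [-1.276, 0.423, 1.63, -0, 1.089, -0.019], TCP at [192.94, -594.457, 222.675] pointing down, gripper open.
Joint ranges: [-3, 3], [-0.9, 2.11], [0.09, 2.58], [-1.31, 4.45], [0.11, 2.69], [-2.54, 2.54]. Speed limits (rad/s): [2.39, 2.39, 3.01, 3.14, 3.14, 3.14].

## Interface

Orientations are given as a rotation vector (axis times angle).
In Python, from workcell import ctrl gives the robot as it stands. The module is installed in compiled form; this text tells all that it offers.
- The arm moves only by the tool servo_tool, never from a script. Its argument "rows" is a list of rows, each a list of 7 numbers: the turn, a rotation vector about the tool's x, y, z as a fraction of full scale, then the shift along the tool's x, y, z as a fraction of full scale, then the finger opening in mm, from 0 to 87.8. A call has 1 to 10 rows; each row is the pose to reach, as a shift and turn from the pose commanded when the call began, along the tool's axes at that moment; what a row does not reach only later rows make up. Full scale, the value 1, is 20 cm for a shift and 1.5 rad for a turn. A row lasts 1/8 s, in which the tool goes at most 62.5 mm and 10.7 degrees, less where a joint would pass 70% of its speed; a pose out of reach is approached as far as the arm can. A call with a number of a shift or a turn outside -1 to 1 is refused whole. A call with a gripper value outside its range is refused whole. The fingers move at their own pace and stop on an object; the grip force is fixed at half the most. Time passes only in rows, so rows that repeat a pose let the fingers close. It gives the time, the measured TCP pose, the force, the opening and the grip force at its end, in the units of the state.
- ctrl.get_obs(): the state, without advancing time (a new reading comes with each control period).
- ctrl.get_image(name): name is "scene" or "side" or "wrist"; returns (picture, depth): 480x640x3 uint8, red, green, blue; 480x640 float32, mm along the optical axis (not along the pixel's ray), 0 where there is no reading.
- ctrl.camera_info(name): a dict with "intrinsics" (3x3 intrinsics, pixels), "k1" (the pictures are not rectified: a ray, as slopes to the right and down, at radius r is drawn at 1 + k1 r^2 times it, then the intrinsics apply), "R" (3x3) and "t" (3): a world point X has camera coordinates R X + t. Camera axes: x right, y down, z forward; pixel columns grow to the right and rows downward; lengths in mm; the calibration is good to about 2 mm. A picture is of the moment at which its call begins: read the wrist's pose just before it. camera_info takes no time and is no camera call; for the wrist camera it gives the pose at the moment of the call.
- ctrl.close_job(): hands the job in; it is judged then, once.
The state is a dict: "t": time; "qpos": joint angles; "qvel": joint speeds; "joint_torque": joint torques, N m; "ee_pos": TCP position; "orientation": TCP orientation; "ft_force": force on the tool from outside, world axes, zero at the start; "moment": the same for the moment, N m; "width": finger opening in mm; "grasp_force": force on a finger pad.
Only numpy, scipy, OpenCV 4.12 (cv2) and the standard library are available. Lean on these libraries where they do the work, as an engineer would, in place of code of your own. Each camera call takes 0.05 s, during which the arm holds its last target. There are 200 camera calls.

## Task

Clear the little breadboard deck: with the fingertips, sweep its three loose parts (steel post collar, brass ring, coaxial adaptor) off the open front edge into the drawer that stands open below it, then push the drawer fully shut. Only sweep and push: do not grip the parts or lift them off the deck, and leave the black mirror mount on the deck, the white cover-glass box and the blue screwdriver where they are.

Things in the scene. Friction and masses are not known exactly. Their poses are not given: they have to be found in the camera images.
- station: Fixed bench-top cabinet with a grey breadboard deck, 154 mm deep (x) by 210 mm wide (y), its flat top 66 mm above the table. Origin: centre of its underside, on the table; x points from the drawer side to the back, y left seen from the drawer side, z up. A rim 6 mm high, 4 mm thick runs along the deck's left, right and back edges; the front edge (x = -77 mm) has none. It does not move.
- deck_edge (a point): Middle of the deck's open front edge, on the deck's top surface; axes as the station's. Whatever passes over this edge falls into the open drawer.
- catch_drawer (a joint): How far the drawer below the deck is pulled out, in m: 0 is fully shut, 0.05 to 0.07 at the start, 0.085 the most; it slides along the station's x axis and shuts toward +x. It stays where it is left and takes about 2 to 3 N to push.
- drawer_lip (a point): Middle of the front face of the drawer's aluminium pull lip, 50 mm above the table; axes as the station's. The lip (206 mm wide, 6 mm high) runs along the top of the blue drawer front, 11 mm proud of it; push it toward the station's +x. Its top is 53 mm above the table, 13 mm below the deck's surface. Shut, its face is 19 mm in front of the deck's edge.
- drawer_floor (a point): Centre of the drawer's inner floor, 7 mm above the table; moves with the drawer; axes as the station's. The inside measures 143 mm (x) by 182 mm (y), side walls 42 mm high; the deck's underside is 47 mm above this floor. The gap between the deck's edge and the inside of the drawer front is as wide as the drawer is open.
- collar_center (a point): Centre of the post collar: a bright steel ring lying flat, 25 mm outside, 13 mm hole, 11 mm high, 35 g. Starts on the deck.
- lock_ring_center (a point): Centre of the lock ring: a brass ring with notched rim lying flat, 34 mm outside, 26 mm hole, 8 mm high, 30 g. Starts on the deck.
- adaptor_center (a point): Centre of the coaxial adaptor: a silver stepped metal plug lying on its side, 42 mm long (its y axis), 15 mm thick, 30 g; it slides, it does not roll. Starts on the deck.
- mirror_mount: Loose black mirror mount standing on the deck near the back left corner, 38 mm (x) by 48 mm (y), 48 mm high, origin in the centre of its underside. To be left alone; one of the parts may lie between it and the front edge.
- coverslips: Loose white cover-glass box on the table beyond the station, 31 x 31 x 23 mm, origin in the centre of its underside. To be left alone.
- screwdriver_a: Loose blue screwdriver lying on the table left of the station, 186 mm long (its y axis), 24 mm high, origin in the middle of its underside. To be left alone.

How it is judged:
By the outcome, as a careful person would: the job done as asked, in the order asked, and still so for the second after the job is handed in, with the robot touching nothing.
It also fails if it takes over 58 s, if anything falls off the work surface, if the arm or the gripper's body presses on something with over 40 N, if the wrist force passes 120 N, or if a joint passes its speed limit or range.

## Working session

There is one attempt and no reset: what is moved stays moved. The work goes in short steps, Python scripts to look and compute and a tool call to move; the robot and the scene stay as the last step left them, time stands still between calls to the robot, and variables do not carry over. Pictures are saved under pics/ and viewed, at most 10 in all, crops included, and the job is handed in when it is done.

Besides the shell and the picture viewer there is one more tool, called after "Request:" as name([rows], argument=value, ...), one row to a line, values as JSON. servo_tool: Moves the arm, as the interface text tells. Its arguments: {"type":"object","properties":{"rows":{"type":"array","items":{"type":"array","items":{"type":"number"}}}},"required":["rows"]}

```bash
mkdir -p pics
cat > h.py <<'E'
import numpy as np, cv2
from workcell import ctrl
def rays(name,uv):
    c=ctrl.camera_info(name);K=np.array(c["intrinsics"]);k=c["k1"]
    d=(np.asarray(uv,float)-[K[0,2],K[1,2]])/[K[0,0],K[1,1]]
    s=d.copy()
    for _ in range(20): s=d/(1+k*(s**2).sum(1,keepdims=True))
    R=np.array(c["R"]);t=np.array(c["t"]).ravel()
    return -R.T@t,(R.T@np.c_[s,np.ones(len(s))].T).T
def onplane(name,uv,z):
    o,d=rays(name,uv); return o+d*((z-o[2])/d[:,2])[:,None]
E
python3 - <<'E'
from h import *
o=ctrl.get_obs();print(o["t"],o["ee_pos"],o["orientation"],o["width"])
for n in("scene","side"):
    p,d=ctrl.get_image(n);cv2.imwrite(f"pics/{n}0.png",p[:,:,::-1]);np.save(f"{n}d.npy",d)
    c=ctrl.camera_info(n);print(n,(-np.array(c["R"]).T@np.array(c["t"])).round(),np.array(c["R"]).round(2)[2])
E
```

```text
0.0 [ 192.80032043 -593.92836143  221.90223568] [-3.10148402e+00 -4.90805301e-01  3.86764391e-04] 87.83906686937308
scene [331. 242. 716.] [ 0.29 -0.58 -0.76]
side [  640. -1065.   647.] [-0.05  0.82 -0.57]
```

View pics/scene0.png

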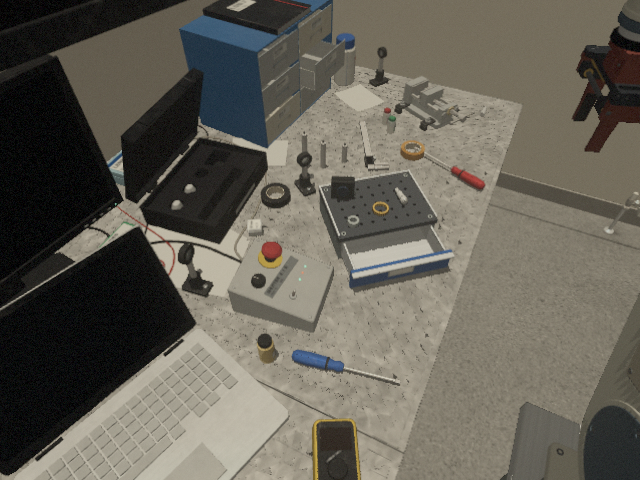

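View pics/side0.png

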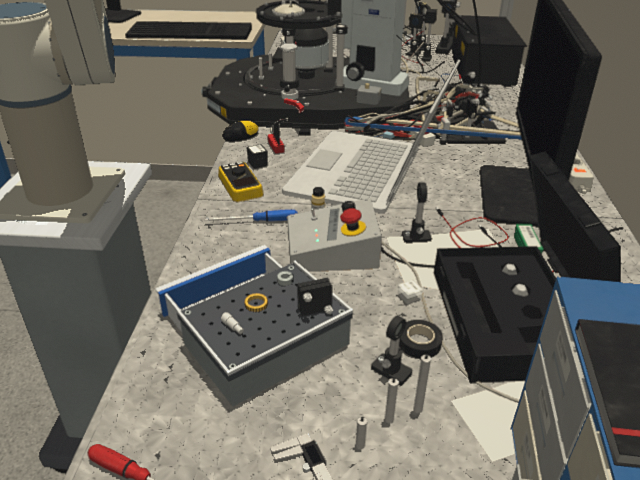

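Scene view: the deck is around (380,205) and its drawer is open toward the camera. The mount is at (343,188), collar (353,220), brass ring (381,208) and adaptor (402,195). The side view shows the same from behind. I'll zoom both for corners.

Run:
```python
import cv2
a=cv2.imread("pics/scene0.png")[165:295,310:460];cv2.imwrite("pics/a.png",cv2.resize(a,None,fx=4.6,fy=4.6,interpolation=cv2.INTER_CUBIC)[:598])
b=cv2.imread("pics/side0.png")[240:410,150:360];cv2.imwrite("pics/b.png",cv2.resize(b,None,fx=3.5,fy=3.5,interpolation=cv2.INTER_CUBIC))
```

```text
(no output)
```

View pics/a.png

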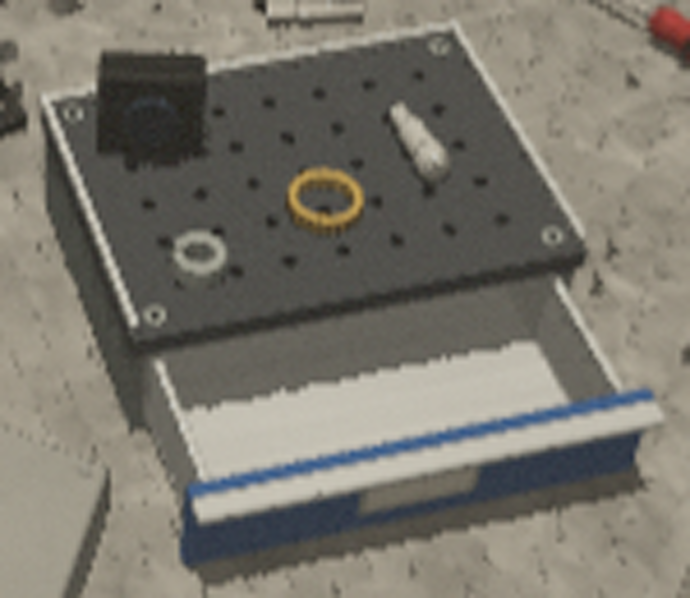

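View pics/b.png

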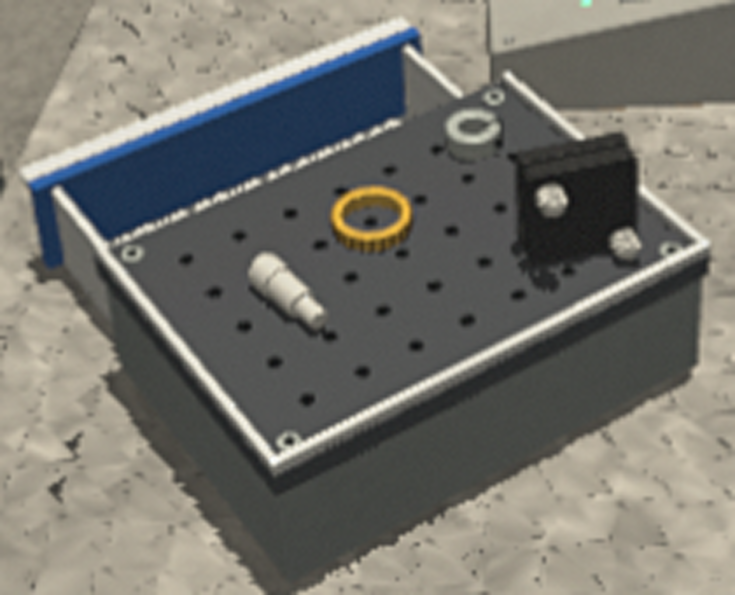

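```bash
cat >> h.py <<'E'
sc=lambda p:np.array(p,float)/4.6+[310-.4,165-.4]
sd=lambda p:np.array(p,float)/3.5+[150-.35,240-.35]
E
python3 - <<'E'
from h import *
from itertools import combinations
np.set_printoptions(precision=1,suppress=True)
S={}
for n,f,P in(("scene",sc,[(72,112),(440,46),(553,236),(153,315)]),("side",sd,[(670,250),(288,441),(132,252),(494,96)])):
    S[n]=onplane(n,f(P),66); print(n,S[n],[np.linalg.norm(S[n][i]-S[n][j]).round(1) for i,j in((0,1),(1,2),(2,3),(3,0))])
# outer rim corners z=72
R1=onplane("scene",sc([(42,97),(455,23),(585,240)]),72);R2=onplane("side",sd([(710,243),(275,468)]),72)
print("rim",R1,R2)
Q=(S["scene"]+S["side"])/2
c=Q.mean(0);l=(Q[0]+Q[3]-Q[1]-Q[2])[:2];b=(Q[0]+Q[1]-Q[2]-Q[3])[:2]
a=np.arctan2(b[1],b[0]);a2=np.arctan2(-l[0],l[1]);yaw=np.angle(np.exp(1j*a)+np.exp(1j*a2))
print("c",c,"yaw",a,a2,yaw)
ex=np.array([np.cos(yaw),np.sin(yaw)]);ey=np.array([-ex[1],ex[0]])
T=lambda X:np.c_[(X[:,:2]-c[:2])@ex,(X[:,:2]-c[:2])@ey]
print("rim st",T(R1),T(R2),"screws",T(Q))
for nm,z,p,q in(("collar",77,(200,248),(474,130)),("ring",74,(326,196),(371,215)),("adA",73.5,(398,108),(318,318)),("adB",73.5,(436,168),(262,270))):
    print(nm,T(onplane("scene",sc([p]),z)),T(onplane("side",sd([q]),z)))
print("mount base",T(onplane("scene",sc([(97,150),(195,162)]),66)),T(onplane("side",sd([(520,245),(632,245)]),66)),"top",T(onplane("scene",sc([(100,55),(207,58)]),114)),T(onplane("side",sd([(517,150),(630,135),(637,150)]),114)))
print("lip",T(onplane("scene",sc([(195,508),(660,405)]),53)),T(onplane("side",sd([(22,172),(402,20)]),53)))
E
```

```text
scene [[ 629.  -408.5   66. ]
 [ 489.2 -529.6   66. ]
 [ 402.7 -429.1   66. ]
 [ 542.6 -307.7   66. ]] [np.float64(185.0), np.float64(132.6), np.float64(185.3), np.float64(132.7)]
side [[ 626.2 -407.9   66. ]
 [ 487.3 -528.2   66. ]
 [ 401.2 -428.3   66. ]
 [ 540.1 -307.9   66. ]] [np.float64(183.7), np.float64(131.9), np.float64(183.7), np.float64(131.9)]
rim [[ 643.3 -405.6   72. ]
 [ 486.7 -541.9   72. ]
 [ 388.7 -426.7   72. ]] [[ 642.8 -408.9   72. ]
 [ 486.8 -547.4   72. ]]
c [ 514.8 -418.4   66. ] yaw -0.8603388880491725 -0.8565960485025566 -0.8584674682758644
rim st [[  74.3  105.7]
 [  75.1 -101.9]
 [ -76.1 -100.8]] [[  76.5  103.1]
 [  79.3 -105.5]] screws [[ 66.   92. ]
 [ 66.3 -92.3]
 [-66.  -92.1]
 [-66.3  92.4]]
collar [[-42.6  65.7]] [[-39.6  62.2]]
ring [[-23.4   0.4]] [[-20.1  -3.3]]
adA [[ 23.5 -52.2]] [[ 20.8 -53. ]]
adB [[-18.5 -54.1]] [[-17.2 -57.2]]
mount base [[39.2 88.6]
 [20.2 47.3]] [[25.1 41.9]
 [52.9 80.1]] top [[49.5 85.6]
 [35.4 39.9]] [[21.4 43.8]
 [40.8 87.3]
 [50.3 83.6]]
lip [[-159.4  103.5]
 [-157.1 -102. ]] [[-159.2 -103.2]
 [-159.8   98.7]]
```

Request:
servo_tool([
  [0,0,0.1,0.15,-0.04,0,0],
  [0,0,0.22,0.4,-0.1,0,0],
  [0,0,0.34,0.65,-0.16,0,0],
  [0,0,0.46,0.85,-0.21,0,0],
  [0,0,0.58,1,-0.25,0,0],
  [0,0,0.7,1,-0.25,0,0],
  [0,0,0.78,1,-0.25,0,0],
  [0,0,0.78,1,-0.25,0,0],
])

```text
t: 1.1
ee_pos: [367.7, -484.9, 222.3]
orientation: [-2.859, 1.302, 0.001]
ft_force: [-0.2, 0.3, -0.0]
width: 11.3
grasp_force: 0.0
```

```bash
cat >> h.py <<'E'
C=np.array([514.8,-418.4]);yaw=-0.8585
ex=np.array([np.cos(yaw),np.sin(yaw)]);ey=np.array([-ex[1],ex[0]])
def st(X): X=np.atleast_2d(X); return np.c_[(X[:,:2]-C)@ex,(X[:,:2]-C)@ey]
def goto(x,y,z):
    from scipy.spatial.transform import Rotation as Ro
    o=ctrl.get_obs();R=Ro.from_rotvec(o["orientation"]);p=np.array(o["ee_pos"])
    w=np.r_[C+x*ex+y*ey,z]
    Rt=np.c_[np.r_[ex,0],np.r_[-ey,0],[0,0,-1]]
    print("t",o["t"],"st",st(p)[0].round(1),p[2].round(1),"F",np.round(o["ft_force"],1),"w",round(o["width"],1),"q",np.round(o["qpos"],2))
    print("shift",(R.inv().apply(w-p)/200).round(3),"turn",((R.inv()*Ro.from_matrix(Rt)).as_rotvec()/1.5).round(3))
E
python3 -c "
from h import *
goto(-6,64,180)"
```

```text
t 1.1 st [ -45.8 -154.8] 222.3 F [-0.2  0.3 -0. ] w 11.3 q [-0.94  0.4   1.67  0.    1.08  1.48]
shift [ 0.203 -1.093  0.211] turn [-0.     0.     0.002]
```

Request:
servo_tool([
  [0,0,0,0.05,-0.2,0,0],
  [0,0,0,0.1,-0.5,0,0],
  [0,0,0,0.15,-0.8,0.1,0],
  [0,0,0,0.2,-1,0.2,0],
  [0,0,0,0.2,-1,0.2,0],
  [0,0,0,0.2,-1,0.2,0],
])

```text
t: 1.85
ee_pos: [544.4, -384.5, 182.6]
orientation: [2.859, -1.302, -0.001]
ft_force: [0.1, 0.2, -0.0]
width: -0.1
grasp_force: 0.0
```

```bash
python3 -c "
from h import *
goto(-6,64,70)
p,d=ctrl.get_image('wrist');cv2.imwrite('pics/w1.png',p[:,:,::-1])"
```

```text
t 1.85 st [-6.3 44.6] 182.6 F [ 0.1  0.2 -0. ] w -0.1 q [-0.63  0.53  1.56 -0.    1.06  1.79]
shift [ 0.002 -0.097  0.563] turn [0.    0.    0.003]
```

View pics/w1.png

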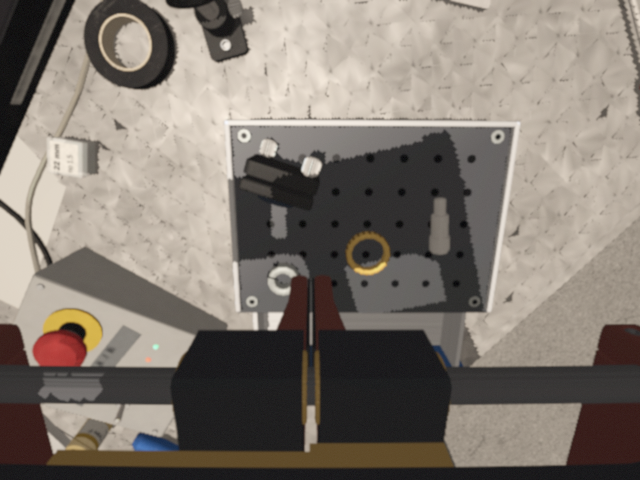

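Wrist view from above: collar (282,280), ring (368,255), adaptor (440,198)–(439,255). The mount is turned, with its front edge from about (243,197) to (310,207).

```bash
python3 -c "
from h import *
np.set_printoptions(precision=1,suppress=True)
f=lambda uv,z:print(st(onplane('wrist',np.array(uv,float),z)))
f([(244,135),(498,136),(475,301),(252,301)],66)
f([(282,280)],77);f([(368,254)],74);f([(440,198),(439,255)],74)
f([(243,197),(310,207)],66);f([(243,197),(310,207)],114)"
```

```text
[[ 65.3  91.8]
 [ 65.5 -93.1]
 [-67.  -93.2]
 [-67.1  91.7]]
[[-43.5  65.6]]
[[-23.   -0.9]]
[[ 21.  -52.2]
 [-23.7 -56. ]]
[[19.8 94.8]
 [12.2 43.9]]
[[28.9 86. ]
 [22.5 43.9]]
```

Request:
servo_tool([
  [0,0,0,-0.025,-0.1,0,0],
  [0,0,0,-0.025,-0.1,0.15,0],
  [0,0,0,-0.025,-0.1,0.35,0],
  [0,0,0,-0.025,-0.1,0.5,0],
  [0,0,0,-0.025,-0.1,0.555,0],
  [0,0,0,-0.025,-0.1,0.565,0],
  [0,0,0,-0.025,-0.1,0.565,0],
])

```text
t: 2.78
ee_pos: [557.6, -367.9, 71.0]
orientation: [2.858, -1.304, 0.003]
ft_force: [1.0, 0.4, -0.3]
width: 0.6
grasp_force: 0.0
```

```bash
python3 -c "
from h import *
goto(-104,65,69)"
```

```text
t 2.775 st [-10.2  65.4] 71.0 F [ 1.   0.4 -0.3] w 0.6 q [-0.6   0.67  1.61  0.    0.86  1.83]
shift [-0.469  0.001  0.009] turn [-0.    -0.001  0.001]
```

Request:
servo_tool([
  [0,0,0,-0.045,0,0.007,0],
  [0,0,0,-0.09,0,0.007,0],
  [0,0,0,-0.135,0,0.007,0],
  [0,0,0,-0.18,0,0.007,0],
  [0,0,0,-0.225,0,0.007,0],
  [0,0,0,-0.27,0,0.007,0],
  [0,0,0,-0.315,0,0.007,0],
  [0,0,0,-0.36,0,0.007,0],
  [0,0,0,-0.41,0,0.007,0],
  [0,0,0,-0.41,0,0.007,0],
])

```text
t: 4.03
ee_pos: [502.5, -304.8, 68.2]
orientation: [-2.858, 1.304, 0.001]
ft_force: [-0.4, 0.7, 0.6]
width: 0.4
grasp_force: 0.0
```

Request:
servo_tool([
  [0,0,0,0,0,-0.1,0],
  [0,0,0,0,0,-0.25,0],
  [0,0,0,0.1,0.05,-0.3,0],
  [0,0,0,0.35,0.15,-0.3,0],
  [0,0,0,0.52,0.3,-0.3,0],
  [0,0,0,0.52,0.33,-0.3,0],
  [0,0,0,0.52,0.33,-0.3,0],
])

```text
t: 4.9
ee_pos: [520.9, -427.2, 128.8]
orientation: [-2.857, 1.306, 0.0]
ft_force: [-0.4, -0.2, 0.5]
width: 0.4
grasp_force: 0.0
```

```bash
python3 -c "
from h import *
goto(10,-1,69)
p,d=ctrl.get_image('wrist');cv2.imwrite('pics/w2.png',p[:,:,::-1])"
```

```text
t 4.9 st [10.7 -1.1] 128.8 F [-0.4 -0.2  0.5] w 0.4 q [-0.7   0.6   1.57  0.    0.97  1.72]
shift [-0.003 -0.     0.299] turn [-0.     0.     0.001]
```

View pics/w2.png

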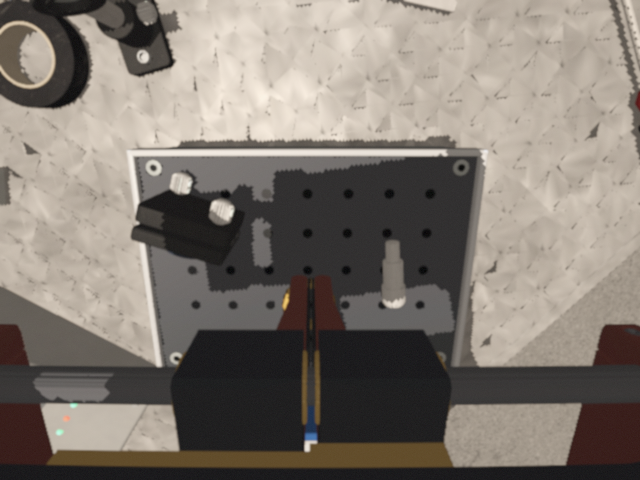

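The collar is no longer on the visible deck, and the mount hasn't moved. The ring sits partly hidden in front of the fingers at (286,300). Sweeping it next.

Request:
servo_tool([
  [0,0,0,0,0,0.12,0],
  [0,0,0,0,0,0.24,0],
  [0,0,0,0,0,0.29,0],
  [0,0,0,0,0,0.298,0],
  [0,0,0,0,0,0.298,0],
])

```text
t: 5.58
ee_pos: [521.9, -427.3, 69.5]
orientation: [2.858, -1.303, 0.002]
ft_force: [-1.1, 0.6, -0.3]
width: 0.7
grasp_force: 0.0
```

Request:
servo_tool([
  [0,0,0,-0.05,0,0,0],
  [0,0,0,-0.1,0,0,0],
  [0,0,0,-0.15,0,0,0],
  [0,0,0,-0.2,0,0,0],
  [0,0,0,-0.25,0,0,0],
  [0,0,0,-0.3,0,0,0],
  [0,0,0,-0.35,0,0,0],
  [0,0,0,-0.4,0,0,0],
  [0,0,0,-0.45,0,0,0],
  [0,0,0,-0.5,0,0,0],
])

```text
t: 6.82
ee_pos: [455.4, -351.3, 68.6]
orientation: [2.858, -1.304, -0.0]
ft_force: [-0.8, -0.2, -0.2]
width: 0.6
grasp_force: 0.0
```

```bash
python3 -c "
from h import *
goto(38,-53,130)"
```

```text
t 6.825 st [-89.6  -1.1] 68.6 F [-0.8 -0.2 -0.2] w 0.6 q [-0.68  0.57  1.83 -0.    0.75  1.75]
shift [ 0.638  0.261 -0.307] turn [0.    0.    0.002]
```

Request:
servo_tool([
  [0,0,0,0,0,-0.1,0],
  [0,0,0,0,0,-0.25,0],
  [0,0,0,0.2,0.1,-0.3,0],
  [0,0,0,0.45,0.2,-0.3,0],
  [0,0,0,0.64,0.265,-0.3,0],
  [0,0,0,0.64,0.265,-0.3,0],
  [0,0,0,0.64,0.265,-0.3,0],
])

```text
t: 7.7
ee_pos: [498.9, -482.1, 128.0]
orientation: [-2.857, 1.304, 0.003]
ft_force: [0.0, 0.5, -0.7]
width: 0.4
grasp_force: 0.0
```

```bash
python3 -c "
from h import *
goto(38,-54,69)
p,d=ctrl.get_image('scene');cv2.imwrite('pics/s2.png',cv2.resize(p[165:295,310:460,::-1],None,fx=4.6,fy=4.6,interpolation=2))"
```

```text
t 7.7 st [ 37.8 -53.6] 128.0 F [ 0.   0.5 -0.7] w 0.4 q [-0.79  0.63  1.52  0.    0.99  1.64]
shift [0.001 0.002 0.295] turn [-0.     0.001  0.001]
```

View pics/s2.png

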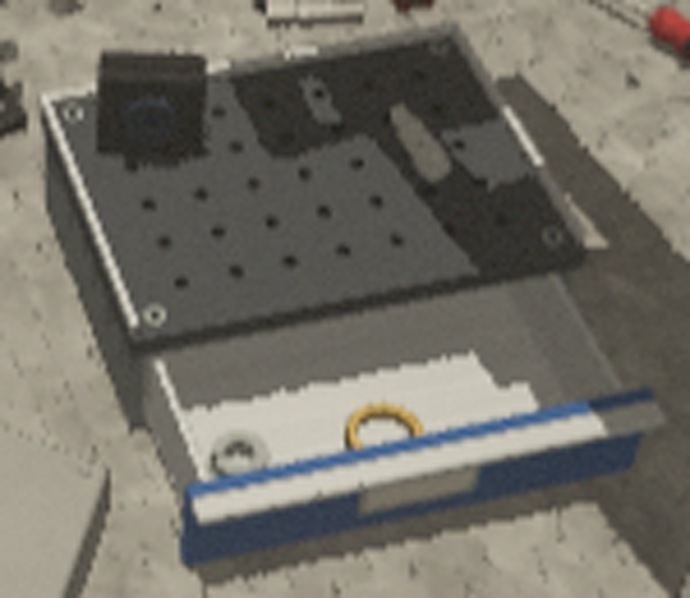

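Collar (238,455) and ring (385,430) both lie in the drawer, and the mount is untouched. The adaptor is at (420,145), still to be swept.

Request:
servo_tool([
  [0,0,0,0,0,0.12,0],
  [0,0,0,0,0,0.24,0],
  [0,0,0,0,0,0.285,0],
  [0,0,0,0,0,0.295,0],
  [0,0,0,0,0,0.295,0],
])

```text
t: 8.38
ee_pos: [500.1, -483.3, 70.5]
orientation: [2.858, -1.304, 0.001]
ft_force: [0.7, -0.7, 1.2]
width: 0.6
grasp_force: 0.0
```

Request:
servo_tool([
  [0,0,0,-0.05,0,0,0],
  [0,0,0,-0.1,0,0,0],
  [0,0,0,-0.15,0,0,0],
  [0,0,0,-0.2,0,0,0],
  [0,0,0,-0.25,0,0,0],
  [0,0,0,-0.3,0,0,0],
  [0,0,0,-0.35,0,0,0],
  [0,0,0,-0.4,0,0,0],
  [0,0,0,-0.43,0,0,0],
])

```text
t: 9.5
ee_pos: [442.9, -417.7, 69.7]
orientation: [-2.858, 1.304, 0.0]
ft_force: [-0.1, 0.1, -0.6]
width: 0.5
grasp_force: 0.1
```

```bash
python3 -c "
from h import *
goto(-90,-55,69)
p,d=ctrl.get_image('scene');cv2.imwrite('pics/s3.png',cv2.resize(p[165:295,310:460,::-1],None,fx=4.6,fy=4.6,interpolation=2))"
```

```text
t 9.5 st [-47.6 -54. ] 69.7 F [-0.1  0.1 -0.6] w 0.5 q [-0.78  0.6   1.75  0.    0.79  1.65]
shift [-0.212  0.005  0.003] turn [0.    0.    0.002]
```

View pics/s3.png

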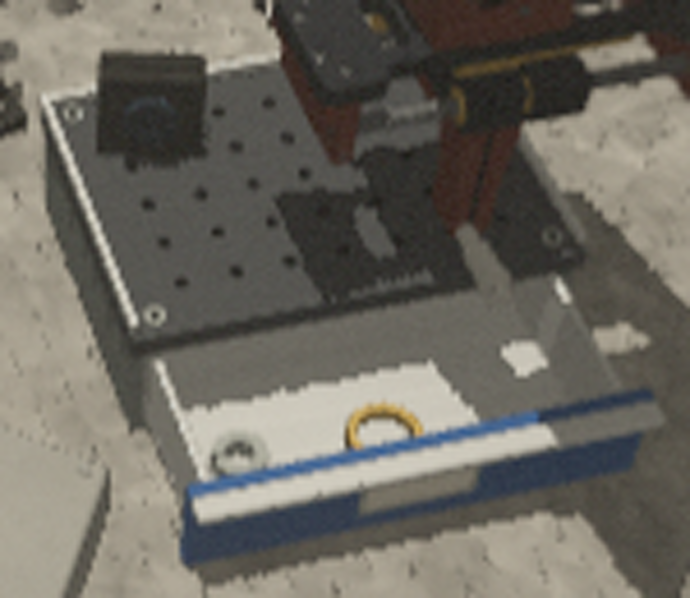

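The adaptor overhangs the edge at (485,260) and is moving straight, so I'll finish the sweep and then go to the front of the lip.

Request:
servo_tool([
  [0,0,0,-0.05,0,0,0],
  [0,0,0,-0.1,0,0,0],
  [0,0,0,-0.15,0,0,0],
  [0,0,0,-0.2,0,0,0],
  [0,0,0,-0.22,0,0,0],
  [0,0,0,-0.22,0,0,0],
])

```text
t: 10.3
ee_pos: [414.5, -384.9, 69.8]
orientation: [2.858, -1.304, 0.0]
ft_force: [-0.3, -0.3, 0.0]
width: 0.9
grasp_force: 0.0
```

Request:
servo_tool([
  [0,0,0,0,0,-0.1,0],
  [0,0,0,-0.05,-0.05,-0.2,0],
  [0,0,0,-0.3,-0.15,-0.2,0],
  [0,0,0,-0.55,-0.27,-0.2,0],
  [0,0,0,-0.55,-0.27,-0.2,0],
  [0,0,0,-0.55,-0.27,-0.2,0],
])

```text
t: 11.05
ee_pos: [384.4, -267.3, 110.2]
orientation: [2.858, -1.303, 0.003]
ft_force: [-0.6, -0.9, 0.6]
width: 0.4
grasp_force: 0.0
```

```bash
python3 -c "
from h import *
goto(-200,0,46)
p,d=ctrl.get_image('scene');cv2.imwrite('pics/s4.png',cv2.resize(p[165:295,310:460,::-1],None,fx=4.6,fy=4.6,interpolation=2))
p,d=ctrl.get_image('side');a=cv2.resize(p[240:410,150:360,::-1],None,fx=3.5,fy=3.5,interpolation=2)[:,:400]
b=cv2.imread('pics/s4.png');b=cv2.resize(b,(400,346));a=cv2.resize(a,(233,346));cv2.imwrite('pics/m4.png',np.hstack([b,a]))"
```

```text
t 11.05 st [-199.6    0. ] 110.2 F [-0.6 -0.9  0.6] w 0.4 q [-0.63  0.38  2.05 -0.    0.72  1.79]
shift [-0.003  0.     0.321] turn [-0.    -0.001  0.002]
```

View pics/m4.png

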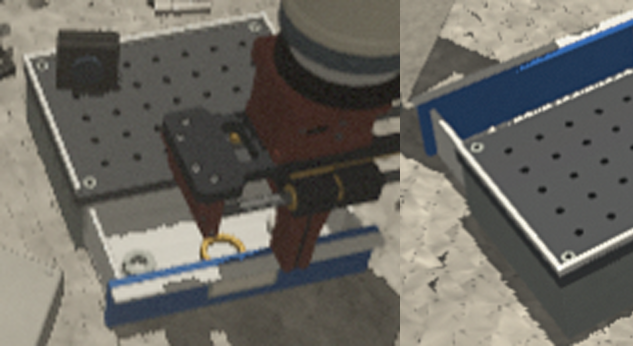

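The deck is clear apart from the mount (88,60). The ring and collar are in the drawer, but the adaptor is hidden behind the gripper. I'll check it by depth and save the last picture.

```bash
python3 -c "
from h import *
np.set_printoptions(precision=0,suppress=True,linewidth=150)
for n in ('wrist','scene'):
  p,d=ctrl.get_image(n)
  v,u=np.nonzero(d>0);o,r=rays(n,np.c_[u,v]);X=o+r*d[v,u][:,None];s=st(X)
  m=(s[:,0]>-134)&(s[:,0]<-77)&(abs(s[:,1])<88)&(X[:,2]>12)&(X[:,2]<45)
  im=np.zeros(d.shape,np.uint8);im[v[m],u[m]]=1
  k,L,S,_=cv2.connectedComponentsWithStats(im)
  for i in range(1,k):
    if S[i,4]>15:
      q=L[v,u]==i;print(n,S[i],'x',s[q,0].min(),s[q,0].max(),'y',s[q,1].min(),s[q,1].max(),'z',X[q,2].min(),X[q,2].max(),p[v[q],u[q]].mean(0))
"
```

```text
wrist [ 378   79   24   67 1237] x -133.72441489876903 -92.68502731990925 y -59.631014236707635 -44.87807093520388 z 12.42302867028394 23.062313830684246 [186. 177. 167.]
wrist [286  88  53  55 961] x -131.98045743037113 -97.82571523630284 y -19.213783035723107 15.30589851829595 z 12.031003253718495 16.683449153709006 [207. 186. 116.]
wrist [191  90  40  40 937] x -123.49516688745642 -99.14585676390192 y 52.06542275558648 76.88517106138055 z 12.002558673327144 20.10287231872644 [179. 175. 165.]
scene [410 245   4   7  19] x -108.6800379100938 -92.96509617005067 y -50.718744885183504 -43.066776627746876 z 13.458286280104517 22.531049201030328 [158. 152. 139.]
scene [385 253  17  10  48] x -120.79625242136113 -99.35230606640104 y -16.93546931308619 16.575881988353984 z 12.284522190142638 20.03221481226342 [168. 142.  87.]
scene [356 259  12  10  80] x -123.24375602674169 -100.36457645478018 y 53.88969757977832 78.07099159966585 z 12.047319594697115 19.53618561294809 [147. 148. 138.]
```

All three lie in the drawer, none above z 23. Now I'll push it shut.

Request:
servo_tool([
  [0,0,0,0,0,0.15,0],
  [0,0,0,0,0,0.29,0],
  [0,0,0,0,0,0.32,0],
  [0,0,0,0,0,0.32,0],
])

```text
t: 11.75
ee_pos: [383.3, -266.9, 45.6]
orientation: [-2.858, 1.305, 0.001]
ft_force: [-0.5, 0.3, 0.1]
width: 0.5
grasp_force: 0.0
```

Request:
servo_tool([
  [0,0,0,0.06,0,0,0],
  [0,0,0,0.12,0,0,0],
  [0,0,0,0.165,0,0,0],
  [0,0,0,0.21,0,0,0],
  [0,0,0,0.255,0,0,0],
  [0,0,0,0.3,0,0,0],
  [0,0,0,0.345,0,0,0],
  [0,0,0,0.39,0,0,0],
  [0,0,0,0.43,0,0,0],
  [0,0,0,0.455,0,0,0],
])

```text
t: 13.0
ee_pos: [443.2, -335.7, 45.6]
orientation: [2.858, -1.304, 0.0]
ft_force: [-1.8, 1.5, 1.7]
width: 0.4
grasp_force: 0.9
```

```bash
python3 -c "
from h import *
goto(-106,0,46)"
```

```text
t 13.0 st [-1.094e+02 -1.000e-01] 45.6 F [-1.8  1.5  1.7] w 0.4 q [-0.67  0.59  1.88  0.    0.68  1.76]
shift [ 0.017 -0.    -0.002] turn [-0.    -0.     0.001]
```

Still about 3 N, the normal drag. I'll creep on until the force rises at the stop.

Request:
servo_tool([
  [0,0,0,0.008,0,0,0],
  [0,0,0,0.014,0,0,0],
  [0,0,0,0.018,0,0,0],
  [0,0,0,0.018,0,0,0],
])

```text
t: 13.5
ee_pos: [444.3, -336.9, 45.5]
orientation: [-2.857, 1.304, 0.004]
ft_force: [-2.8, 4.7, 3.3]
width: 0.3
grasp_force: 2.9
```

Request:
servo_tool([
  [0,0,0,0.01,0,0,0],
  [0,0,0,0.015,0,0,0],
  [0,0,0,0.015,0,0,0],
  [0,0,0,0.015,0,0,0],
])

```text
t: 14.0
ee_pos: [444.2, -337.0, 45.2]
orientation: [-2.856, 1.303, 0.013]
ft_force: [-8.0, 10.8, 10.2]
width: 0.5
grasp_force: 6.7
```

```bash
python3 -c "
from h import *
goto(-106,0,46)"
```

```text
t 14.0 st [-107.8   -0.3] 45.2 F [-8.  10.8 10.2] w 0.5 q [-0.67  0.59  1.87  0.    0.69  1.76]
shift [ 0.009 -0.001 -0.004] turn [0.001 0.006 0.002]
```

It's hard against the stop: 13 N with no motion. Backing off and checking.

Request:
servo_tool([
  [0,0,0,-0.05,0,0,0],
  [0,0,0,-0.15,0,0,0],
  [0,0,0,-0.3,0,-0.1,0],
  [0,0,0,-0.4,0,-0.35,0],
  [0,0,0,-0.4,0,-0.65,0],
  [0,0,0,-0.4,0,-0.9,0],
  [0,0,0,-0.4,0,-0.9,0],
])

```text
t: 14.88
ee_pos: [397.2, -281.7, 229.9]
orientation: [2.856, -1.303, 0.016]
ft_force: [-0.1, 1.1, -1.0]
width: 0.3
grasp_force: 0.0
```

```bash
python3 -c "
from h import *
np.set_printoptions(precision=1,suppress=True)
goto(0,0,200)
for n in('wrist','side'):
  p,d=ctrl.get_image(n)
  if n=='wrist': cv2.imwrite('pics/w5.png',p[:,:,::-1])
  v,u=np.nonzero(d>0);o,r=rays(n,np.c_[u,v]);X=o+r*d[v,u][:,None];s=st(X)
  m=(s[:,0]<-80)&(s[:,0]>-180)&(abs(s[:,1])<80)&(X[:,2]>48)&(X[:,2]<58)
  print(n,m.sum(),np.percentile(s[m,0],[1,3,10,50,90]) if m.sum() else '')
"
```

```text
t 14.875 st [-180.3    0.4] 229.9 F [-0.1  1.1 -1. ] w 0.3 q [-0.6  0.2  1.9 -0.   1.   1.8]
shift [0.9 0.  0.2] turn [-0. -0.  0.]
wrist 4325 [-99.2 -99.  -97.5 -89.3 -81.8]
side 158 [-98.2 -97.4 -96.4 -94.1 -91.6]
```

View pics/w5.png

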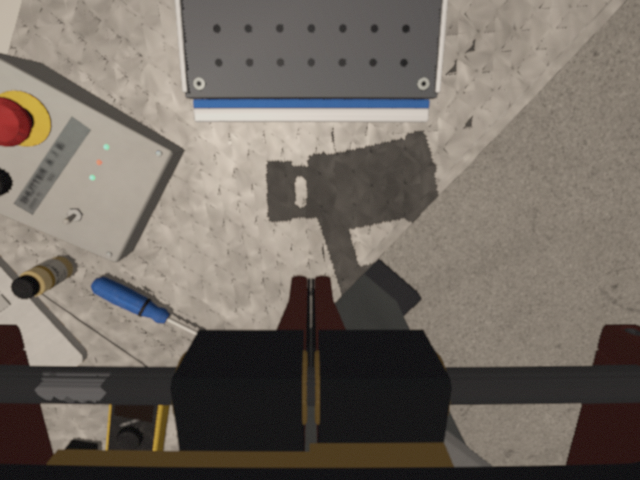

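The drawer looks shut: lip edge at row ~121, deck edge at row ~97, screwdriver at (145,305) where it was. Checking the lip-to-edge gap against the nominal 19 mm.

```bash
python3 -c "
from h import *
p=cv2.imread('pics/w5.png');print(p[92:128,310].tolist())
f=lambda r,z:st(onplane('wrist',np.array([[250.,r],[310,r],[380,r]]),z))[:,0].round(1)
print(f(97.5,66),f(121.5,53),f(121.5,47), st(onplane('wrist',np.array([[198.,83],[424,83]]),66)))"
```

```text
[[100, 103, 107], [101, 104, 108], [98, 103, 107], [98, 101, 105], [87, 91, 94], [66, 68, 70], [79, 61, 54], [117, 77, 54], [144, 94, 59], [153, 100, 60], [156, 102, 62], [156, 103, 63], [156, 103, 63], [157, 103, 63], [153, 101, 65], [146, 113, 98], [158, 154, 157], [182, 189, 195], [193, 202, 209], [198, 206, 214], [200, 208, 215], [202, 211, 218], [203, 212, 219], [202, 211, 218], [201, 210, 218], [202, 211, 218], [202, 211, 218], [197, 206, 213], [182, 191, 198], [167, 177, 186], [172, 185, 196], [182, 195, 206], [181, 194, 205], [179, 193, 203], [178, 191, 202], [177, 190, 201]]
[-82.9 -82.9 -82.6] [-101.6 -101.5 -101.3] [-101.5 -101.4 -101.2] [[-71.73363113  90.46419491]
 [-71.33260184 -92.26562933]]
```

The gap is 18.7 mm, which matches a shut drawer to within the measurement. Handing in.

```bash
python3 -c "
from workcell import ctrl
print(ctrl.close_job())"
```

```text
the job is handed in; nothing more can be done
None
```

I swept the collar, brass ring and adaptor into the drawer, pushed it fully shut, and handed the job in at about 15 s; the mirror mount, cover-glass box and screwdriver were not touched.

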